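# Load the marking rail in order of height

## Robot

A 6-joint arm with a two-finger parallel gripper is mounted at the origin on a cart in front of the work surface, level with it; the furniture and walls round the work are solid. World frame = base frame: x ahead of the robot, y to its left, z up, the work surface at z = 0. Lengths are in m, angles in rad, forces in N, time in s.
With the tool pointing down it reaches from about 0.425 to 0.95 m from the base axis. Payload 3.5 kg.
Tool frame: the origin (TCP) lies between the finger pads; the fingertips stand 17 mm ahead of it and the grasp point (between the pads) lies 2 mm behind it (ctrl.tip_reach is the distance from the TCP to the fingertips, in m); z points along the fingers, y is the direction in which the jaws open and shut (so a half turn about z gives the same grasp; the last joint's range is limited). The gripper opens to 85 mm and grips with 20 to 120 N. Pads are 22 mm wide; open, the fingers measure 114 mm over their backs; the gripper's body (76 mm by 85 mm) begins 54 mm behind the grasp point. The pads swing forward as they close: fully open they stand 13 mm farther back than shut.
Start: joints at [-1.321, 0.286, 1.577, -0, 1.279, -0.15], TCP at [0.263, -0.622, 0.225] pointing down, gripper open.
Joint ranges: [-2.77, 2.77], [-0.9, 2.22], [0.21, 2.48], [-1.53, 4.67], [0.24, 2.81], [-2.84, 2.84]. Speed limits (rad/s): [2.79, 2.79, 3.14, 3.14, 3.14, 3.14].

## Interface

Orientations are given as a unit quaternion [x, y, z, w].
In Python, from plant import monitor, imaging, workorder, ctrl gives the robot as it stands.
- The arm moves only by the tool send_rows, never from a script. Its argument "rows" is a list of rows, each a list of 4 numbers: the shift along the world's x, y, z normalised to -1 to 1, where 1 is 0.3 m, then the turn about the world's z normalised to -1 to 1, where 1 is 360 degrees. A call has 1 to 20 rows; each row is the pose to reach, as a shift and turn from the pose commanded when the call began, turning the shorter way round; what a row does not reach only later rows make up. A row lasts 1/8 s, in which the tool goes at most 62.5 mm and 10.7 degrees, less where a joint would pass 70% of its speed; a pose out of reach is approached as far as the arm can. A call with a number of a shift or a turn outside -1 to 1 is refused whole. A call with a gripper value outside its range is refused whole. "jaw" is the closure, from 0 (fully open) to 1 (shut), set as the call begins (left out, the last holds). The fingers move at their own pace and stop on an object; "newtons" is the grip in N (left out, the last holds). Time passes only in rows, so rows that repeat a pose let the fingers close. It gives the time, the measured TCP pose, the force and the opening at its end, in the units of the state.
- monitor.get_state(): the state, without advancing time (a new reading comes with each control period).
- imaging.read_camera(name): name is "scene" or "top" or "wrist"; returns the picture (384x512x3 uint8, red, green, blue); there is no depth.
- imaging.calibration(name): a dict with "intrinsics" (3x3 intrinsics, pixels), "cam_to_world" (4x4, takes a point from camera to world coordinates). Camera axes: x right, y up, looking along -z (the intrinsics and any distortion apply to the point x, -y, -z); pixel columns grow to the right and rows downward; lengths in m; the calibration is good to about 2 mm. A picture is of the moment at which its call begins: read the wrist's pose just before it. calibration takes no time and is no camera call; for the wrist camera it gives the pose at the moment of the call.
- workorder.sign_off(): hands the job in, once; it reports no verdict.
The state is a dict: "time": time; "qpos": joint angles; "dq": joint speeds; "joint_efforts": joint torques, N m; "eef_pos": TCP position; "tcp_rot": TCP orientation; "contact_force": force on the tool from outside, world axes, zero at the start; "wrist_torque": the same for the moment, N m; "opening": opening from 0.0 (shut) to 1.0 (fully open).
Only numpy, scipy, OpenCV 4.12 (cv2) and the standard library are available. Lean on these libraries where they do the work, as an engineer would, in place of code of your own. Each camera call takes 0.05 s, during which the arm holds its last target.

## Task

Load the laser-marking rail so that the focus only has to step upwards: stand the four turned aluminium spacers on the four steel pads of the rail, one centred on each pad, in order of height, the shortest on the pad next to the datum stop (the tall block with the black knob at one end of the rail) and the tallest on the pad farthest from it. Keep the spacers upright, never tipping one over, and leave them all standing still and released.

Things in the scene. Friction and masses are not known exactly. Their poses are not given: they have to be found in the camera images.
- collar: the shortest spacer: plain round collar, 44 mm diameter, 18 mm high, with a wide 26 mm blind bore in its top. Bare turned aluminium, stands upright loose on the bench at the start. Origin: centre of its underside; z is its axis, up; round, so its yaw does not matter. 0.04 to 0.16 kg.
- flanged_bush: the second shortest spacer: bush 30 mm high over all, with a flange of 40 mm diameter and 6 mm height at its foot and a barrel of 28 mm diameter above it; 16 mm blind bore in its top. Bare turned aluminium, stands upright loose on the bench at the start. Origin: centre of its underside; z is its axis, up; round, so its yaw does not matter. 0.04 to 0.16 kg.
- stepped_sleeve: the third spacer: sleeve 42 mm high, 38 mm diameter for the lower 20 mm and 30 mm diameter above; 18 mm blind bore in its top. Bare turned aluminium, stands upright loose on the bench at the start. Origin: centre of its underside; z is its axis, up; round, so its yaw does not matter. 0.04 to 0.16 kg.
- standoff: the tallest spacer: plain round stand-off, 32 mm diameter, 54 mm high, with a small 12 mm blind bore in its top. Bare turned aluminium, stands upright loose on the bench at the start. Origin: centre of its underside; z is its axis, up; round, so its yaw does not matter. 0.04 to 0.16 kg.
- pad_a: one of four identical flat square steel pads, 56 x 56 x 5 mm, fixed in a row on top of the rail, with an engraved circle of 51 mm and a cross at its centre. Origin: centre of the pad's underside, 12 mm above the bench; its top face is 5 mm higher, 17 mm above the bench. z up, y along the rail. Pads stand 68 to 92 mm apart, centre to centre; in order along the rail they are pad_a, pad_b, pad_c, pad_d.
- pad_b: one of four identical flat square steel pads, 56 x 56 x 5 mm, fixed in a row on top of the rail, with an engraved circle of 51 mm and a cross at its centre. Origin: centre of the pad's underside, 12 mm above the bench; its top face is 5 mm higher, 17 mm above the bench. z up, y along the rail. Pads stand 68 to 92 mm apart, centre to centre; in order along the rail they are pad_a, pad_b, pad_c, pad_d.
- pad_c: one of four identical flat square steel pads, 56 x 56 x 5 mm, fixed in a row on top of the rail, with an engraved circle of 51 mm and a cross at its centre. Origin: centre of the pad's underside, 12 mm above the bench; its top face is 5 mm higher, 17 mm above the bench. z up, y along the rail. Pads stand 68 to 92 mm apart, centre to centre; in order along the rail they are pad_a, pad_b, pad_c, pad_d.
- pad_d: one of four identical flat square steel pads, 56 x 56 x 5 mm, fixed in a row on top of the rail, with an engraved circle of 51 mm and a cross at its centre. Origin: centre of the pad's underside, 12 mm above the bench; its top face is 5 mm higher, 17 mm above the bench. z up, y along the rail. Pads stand 68 to 92 mm apart, centre to centre; in order along the rail they are pad_a, pad_b, pad_c, pad_d.
- datum_stop: the datum stop: dark steel block 50 x 18 x 34 mm across one end of the rail, with a round black thumb knob (22 mm) on top, 48 mm high over all, fixed. Origin: centre of its underside, 12 mm above the bench. It may be at either end of the rail, 54 to 66 mm from the centre of the nearest pad (pad_a or pad_d); the other end carries only a flat bare-metal end cap 4 mm high.
- rail: the marking rail: flat aluminium bar 64 x 400 x 12 mm fixed on the bench, which carries the pads and the stop. Origin: centre of its underside; its y axis runs along its length, z up.
Mind the look-alikes: they are no part of the job. Leave any blue or pink look-alike of the stepped_sleeve alone. What is shaped like the standoff but pink is not meant.

How it is judged:
By the outcome, as a careful person would: the job done as asked, in the order asked, and still so for the second after the job is handed in, with the robot touching nothing.
It also fails if it takes over 104 s, if anything falls off the work surface, if the arm or the gripper's body presses on something with over 40 N, if the wrist force passes 120 N, or if a joint passes its speed limit or range.

## Working session

There is one attempt and no reset: what is moved stays moved. The work goes in short steps, Python scripts to look and compute and a tool call to move; the robot and the scene stay as the last step left them, time stands still between calls to the robot, and variables do not carry over. Pictures are saved under pics/ and viewed, and the job is handed in when it is done.

Besides the shell and the picture viewer there is one more tool, called in YAML: its name, and indented under it one key for each argument. send_rows: Moves the arm, as the interface text tells. Scaled input: -1 to 1 covers 0.3 m each way for a shift and 360 degrees each way for a turn. Its arguments: {"type":"object","properties":{"rows":{"type":"array"},"jaw":{"type":"number"},"newtons":{"type":"number"}},"required":["rows"]}

```bash
mkdir -p pics; ls; python3 - <<'E'
from plant import monitor, imaging, workorder, ctrl
import cv2, numpy as np
s=monitor.get_state()
print({k:np.round(v,3) for k,v in s.items()}, ctrl.tip_reach)
for n in ["scene","top","wrist"]:
    im=imaging.read_camera(n); cv2.imwrite(f"pics/{n}0.png",im[:,:,::-1])
    c=imaging.calibration(n); print(n,np.round(c["intrinsics"],1).tolist(),np.round(c["cam_to_world"],3).tolist(),[k for k in c])
E
```

```text
pics
{'time': np.float64(0.0), 'qpos': array([-1.321,  0.287,  1.578,  0.   ,  1.279, -0.15 ]), 'dq': array([-0.003,  0.   , -0.   ,  0.   ,  0.   , -0.001]), 'joint_efforts': array([-1.0000e-03, -4.0599e+01, -2.9263e+01, -0.0000e+00,  6.0000e-03,
        0.0000e+00]), 'eef_pos': array([ 0.263, -0.621,  0.224]), 'tcp_rot': array([ 0.98 ,  0.199, -0.   , -0.001]), 'contact_force': array([-0.289, -0.796,  0.076]), 'wrist_torque': array([ 0.034, -0.018, -0.044]), 'opening': np.float64(1.001)} 0.017
scene [[475.7, 0.0, 247.0], [0.0, 475.7, 195.3], [0.0, 0.0, 1.0]] [[-0.862, 0.226, -0.454, -0.017], [-0.507, -0.334, 0.795, 0.984], [0.028, 0.915, 0.402, 0.553], [0.0, 0.0, 0.0, 1.0]] ['intrinsics', 'cam_to_world']
top [[407.5, 0.0, 257.5], [0.0, 407.5, 191.9], [0.0, 0.0, 1.0]] [[-0.011, 0.995, -0.1, 0.422], [-1.0, -0.011, -0.006, 0.003], [-0.008, 0.1, 0.995, 0.949], [0.0, 0.0, 0.0, 1.0]] ['intrinsics', 'cam_to_world']
wrist [[264.5, 0.0, 252.0], [0.0, 264.5, 193.9], [0.0, 0.0, 1.0]] [[0.389, 0.885, 0.258, 0.328], [-0.921, 0.373, 0.108, -0.593], [-0.001, -0.279, 0.96, 0.372], [0.0, 0.0, 0.0, 1.0]] ['intrinsics', 'cam_to_world']
```

View pics/scene0.png

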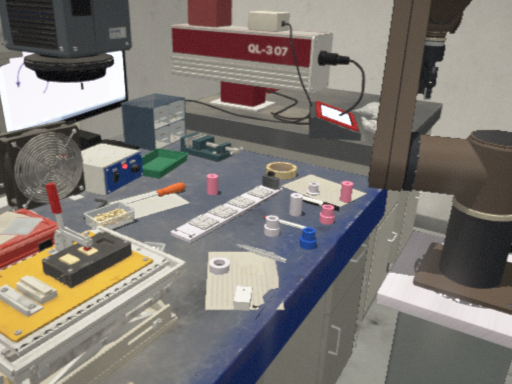

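View pics/top0.png

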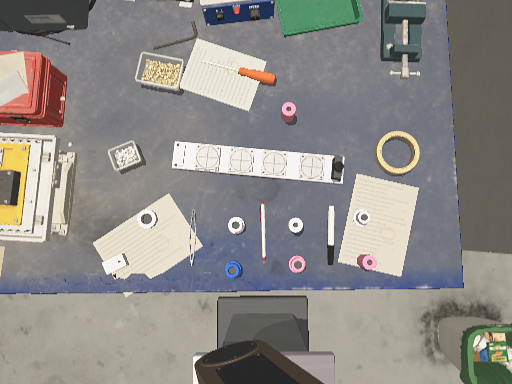

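View pics/wrist0.png

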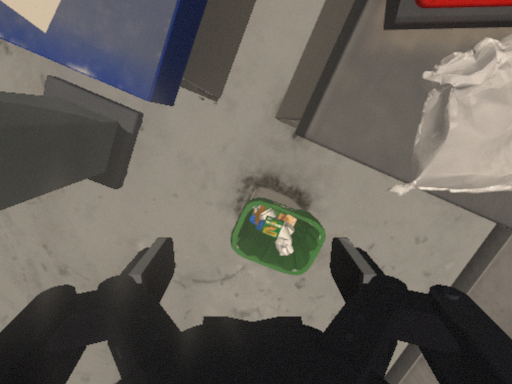

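```bash
python3 - <<'E'
import cv2
a=cv2.imread('pics/top0.png'); s=cv2.imread('pics/scene0.png')
cv2.imwrite('pics/c1.png',cv2.resize(a[130:285,95:415],None,fx=2.5,fy=2.5,interpolation=cv2.INTER_CUBIC))
cv2.imwrite('pics/c2.png',cv2.resize(s[150:310,165:365],None,fx=3.5,fy=3.5,interpolation=cv2.INTER_CUBIC))
E
```

```text
(no output)
```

View pics/c1.png

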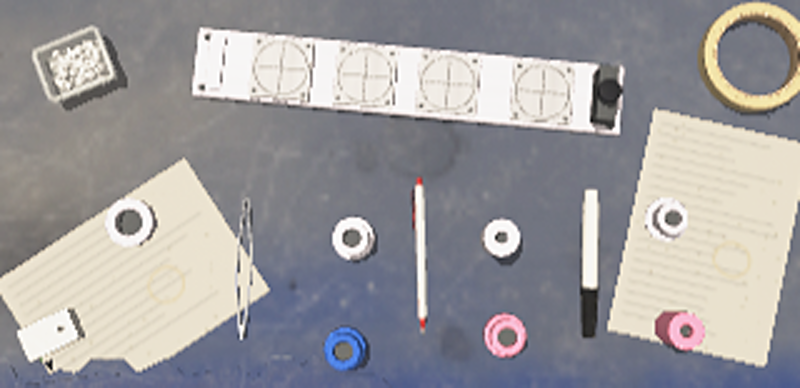

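View pics/c2.png

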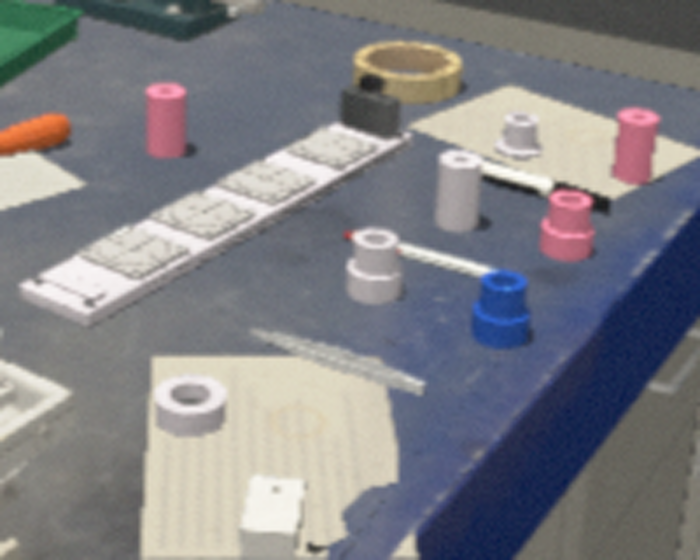

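```bash
cat > h.py <<'E'
from plant import monitor, imaging, workorder, ctrl
import cv2, numpy as np
def ray(c,u,v):
    K=c["intrinsics"];T=np.array(c["cam_to_world"])
    d=T[:3,:3]@np.array([(u-K[0][2])/K[0][0],-(v-K[1][2])/K[1][1],-1]); return T[:3,3],d
def pz(c,u,v,z):
    o,d=ray(c,u,v); return o+d*(z-o[2])/d[2]
def proj(c,p):
    K=np.array(c["intrinsics"]);T=np.array(c["cam_to_world"])
    q=T[:3,:3].T@(np.array(p)-T[:3,3]); return K[0,2]-K[0,0]*q[0]/q[2], K[1,2]+K[1,1]*q[1]/q[2]
def circ(c,x,y,z,r,n=60):
    return np.array([proj(c,(x+r*np.cos(t),y+r*np.sin(t),z)) for t in np.linspace(0,2*np.pi,n)])
def snap(n,f=None):
    c=imaging.calibration(n); im=np.ascontiguousarray(imaging.read_camera(n)[:,:,::-1])
    if f: cv2.imwrite(f,im)
    return c,im
def st():
    s=monitor.get_state(); print('t%.2f'%s['time'],np.round(s['eef_pos'],4),np.round(s['tcp_rot'],3),'q',np.round(s['qpos'],2),'F',np.round(s['contact_force'],1),'op %.3f'%s['opening'])
    return s
E
python3 - <<'E'
from h import *
c=imaging.calibration('top')
f=lambda u,v,z:np.round(pz(c,95+u/2.5-.3,130+v/2.5-.3,z),3)[:2]
for n,u,v,z in [('collar',130,222,.018),('sleeve',353,239,.042),('standoff',503,238,.054),('bush',673,219,.03),('p4',283,68,.017),('p3',365,75,.017),('p2',448,83,.017),('p1',543,92,.017),('knob',609,91,.06),('blue',346,348,.042),('pinks',506,338,.042),('pinkst',686,331,.054)]: print(n,f(u,v,z))
E
```

```text
collar [0.457 0.262]
sleeve [0.439 0.057]
standoff [ 0.439 -0.075]
bush [ 0.454 -0.23 ]
p4 [0.599 0.123]
p3 [0.591 0.047]
p2 [ 0.583 -0.03 ]
p1 [ 0.573 -0.118]
knob [ 0.567 -0.17 ]
blue [0.344 0.064]
pinks [ 0.351 -0.077]
pinkst [ 0.357 -0.232]
```

send_rows:
  rows:
    - [0.5,1.0,0.05,0.187]
    - [0.5,1.0,0.05,0.187]
    - [0.5,1.0,0.05,0.187]
    - [0.5,1.0,0.05,0.187]
    - [0.5,1.0,0.05,0.187]
    - [0.5,1.0,0.05,0.187]
    - [0.5,1.0,0.05,0.187]
    - [0.5,1.0,0.05,0.187]
  jaw: 0
  newtons: 40

```text
time: 1.15
eef_pos: [0.4128, -0.3212, 0.24]
tcp_rot: [0.706, 0.709, -0.0, -0.0]
contact_force: [0.0, -0.5, -0.1]
opening: 1.001
```

send_rows:
  rows:
    - [0.4,0.75,0.05,0]
    - [0.4,0.75,0.05,0]
    - [0.4,0.75,0.05,0]
    - [0.4,0.75,0.05,0]
    - [0.4,0.75,0.05,0]
    - [0.4,0.75,0.05,0]
    - [0.4,0.75,0.05,0]

```text
time: 2.02
eef_pos: [0.5322, -0.0982, 0.2549]
tcp_rot: [0.707, 0.708, -0.0, -0.0]
contact_force: [-0.5, -0.1, 0.4]
opening: 0.999
```

```bash
python3 - <<'E'
from h import *
st(); c,im=snap('wrist','pics/w1.png'); print(np.round(c['cam_to_world'],3).tolist())
E
```

```text
t2.02 [ 0.5322 -0.0982  0.2549] [ 0.707  0.708 -0.    -0.   ] q [-0.37 -0.03  1.87 -0.    1.3  -0.37] F [-0.5 -0.1  0.4] op 0.999
[[1.0, -0.001, 0.0, 0.532], [0.001, 0.96, 0.281, -0.026], [-0.001, -0.281, 0.96, 0.403], [0.0, 0.0, 0.0, 1.0]]
```

View pics/w1.png

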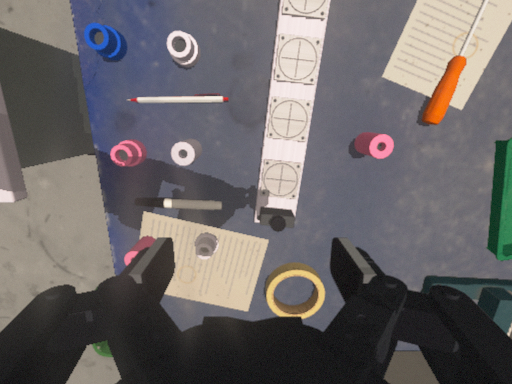

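```bash
cat > fit.py <<'E'
from h import *
from scipy.ndimage import map_coordinates
from scipy.optimize import minimize
def samp(g,p): return map_coordinates(g,[p[:,1],p[:,0]],order=1,mode='nearest')
def padscore(c,g,x,y,yaw,z=.017):
    s=samp(g,circ(c,x,y,z,.0255,120)).mean()-.5*samp(g,circ(c,x,y,z,.0243,120)).mean()-.5*samp(g,circ(c,x,y,z,.0267,120)).mean()
    return s
def edge(c,g,x,y,z,r,d=.0015):
    return np.mean(samp(g,circ(c,x,y,z,r+d,90))-samp(g,circ(c,x,y,z,r-d,90)))
def best(f,x0,y0,R=.008):
    b=None
    for step,rad in [(.001,R),(.00025,.00125)]:
        cx,cy=(x0,y0) if b is None else b[1:]
        l=[(f(x,y),x,y) for x in np.arange(cx-rad,cx+rad+1e-9,step) for y in np.arange(cy-rad,cy+rad+1e-9,step)]
        b=min(l)
    return b
def gray(im): return cv2.GaussianBlur(im,(0,0),.6).astype(float).mean(2)
def pad(c,g,x,y,R=.008): return best(lambda a,b:padscore(c,g,a,b,0),x,y,R)
SP=dict(collar=(.018,.022,.013),bush=(.030,.014,.008),sleeve=(.042,.015,.009),standoff=(.054,.016,.006))
def sp(n,c,g,x,y,base=0,R=.008):
    h,ro,ri=SP[n]
    # bore darker inside: edge(ri)>0 ; 
    return best(lambda a,b:-edge(c,g,a,b,base+h,ri),x,y,R)
E
python3 - <<'E'
from fit import *
P=dict(p4=(.599,.123),p3=(.591,.047),p2=(.583,-.03),p1=(.573,-.118))
O=dict(collar=(.457,.262),sleeve=(.439,.057),standoff=(.439,-.075),bush=(.454,-.23))
for n in ['top','wrist']:
    c=imaging.calibration(n); im=cv2.imread('pics/top0.png' if n=='top' else 'pics/w1.png'); g=gray(im)
    vis=cv2.resize(im,None,fx=3,fy=3,interpolation=cv2.INTER_CUBIC)
    for k,(x,y) in P.items():
        u=proj(c,(x,y,.017)); 
        if u[1]<5: continue
        b=pad(c,g,x,y); print(n,k,np.round(b,4)); cv2.polylines(vis,[np.int32((circ(c,b[1],b[2],.017,.0255)+.5)*3)],True,(0,0,255),1)
    for k,(x,y) in O.items():
        u=proj(c,(x,y,.017)); 
        if u[1]<20: continue
        b=sp(k,c,g,x,y); print(n,k,np.round(b,4))
        for r in SP[k][1:]: cv2.polylines(vis,[np.int32((circ(c,b[1],b[2],SP[k][0],r)+.5)*3)],True,(0,0,255),1)
    v=vis[390:750,360:1110] if n=='top' else vis[0:800,400:1050]
    cv2.imwrite(f'pics/f_{n}.png',v if n=='top' else cv2.resize(v,None,fx=.74,fy=.74))
E
```

```text
top p4 [-3.1298  0.6062  0.12  ]
top p3 [-2.662   0.5912  0.0473]
top p2 [-2.5683  0.583  -0.0297]
top p1 [-2.8476  0.572  -0.116 ]
top collar [-85.557    0.4577   0.264 ]
top sleeve [-8.78494e+01  4.40700e-01  5.88000e-02]
top standoff [-8.69178e+01  4.39500e-01 -7.30000e-02]
top bush [-82.269    0.4555  -0.2298]
wrist p3 [-7.9628  0.592   0.0465]
wrist p2 [-7.1189  0.584  -0.03  ]
wrist p1 [-6.1998  0.5742 -0.1172]
wrist sleeve [-1.164977e+02  4.425000e-01  5.880000e-02]
wrist standoff [-9.45237e+01  4.40700e-01 -7.32000e-02]
wrist bush [-33.2047   0.4565  -0.23  ]
```

View pics/f_top.png

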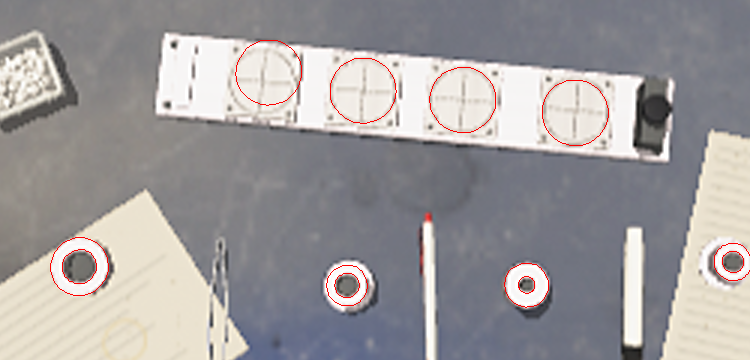

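View pics/f_wrist.png

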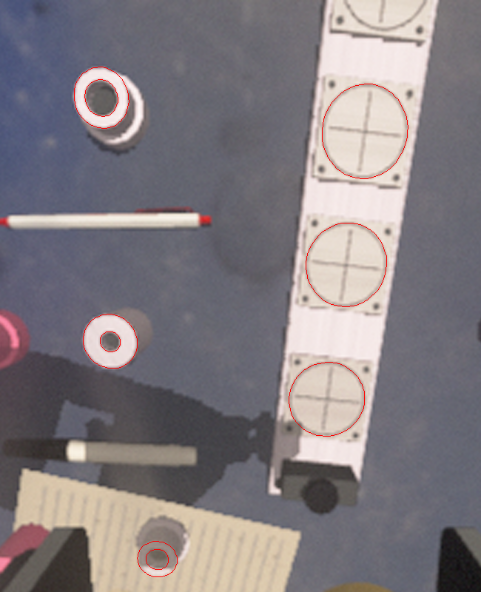

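send_rows:
  rows:
    - [-0.253,-0.44,-0.35,0]
    - [-0.253,-0.44,-0.45,0]
    - [-0.253,-0.44,-0.45,0]
    - [-0.253,-0.44,-0.45,0]
    - [-0.253,-0.44,-0.45,0]
  jaw: 0.3

```text
time: 2.7
eef_pos: [0.4562, -0.2296, 0.12]
tcp_rot: [0.707, 0.707, 0.0, -0.001]
contact_force: [0.5, 0.1, 1.1]
opening: 0.704
```

```bash
python3 - <<'E'
from fit import *
st(); c,im=snap('wrist','pics/w2.png'); 
b=sp('bush',c,gray(im),.456,-.23); print(np.round(b,4))
for r in SP['bush'][1:]: cv2.polylines(im,[np.int32(circ(c,b[1],b[2],.03,r))],True,(0,0,255),1)
cv2.imwrite('pics/w2b.png',im)
E
```

```text
t2.70 [ 0.4562 -0.2296  0.12  ] [ 0.707  0.707  0.    -0.001] q [-0.67  0.04  2.06  0.    1.04 -0.67] F [0.5 0.1 1.1] op 0.704
[-97.9393   0.4562  -0.2292]
```

View pics/w2b.png

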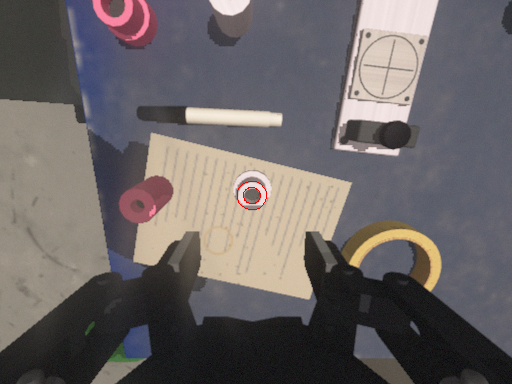

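send_rows:
  rows:
    - [0,0.001,-0.15,0]
    - [0,0.001,-0.28,0]
    - [0,0.001,-0.313,0]
    - [0,0.001,-0.313,0]

```text
time: 3.25
eef_pos: [0.4581, -0.2284, 0.0275]
tcp_rot: [0.705, 0.709, 0.0, 0.001]
contact_force: [0.5, -0.1, 0.7]
opening: 0.698
```

send_rows:
  rows:
    - [0,0,0,0]
    - [0,0,0,0]
    - [0,0,0,0]
    - [0,0,0,0]
    - [0,0,0,0]
    - [0,0,0,0]
  jaw: 1

```text
time: 4.0
eef_pos: [0.4568, -0.2285, 0.0263]
tcp_rot: [0.706, 0.708, -0.0, -0.0]
contact_force: [-0.8, -0.8, -0.2]
opening: 0.001
```

```bash
python3 - <<'E'
from fit import *
st(); c,im=snap('wrist','pics/w3.png')
E
```

```text
t4.00 [ 0.4568 -0.2285  0.0263] [ 0.706  0.708 -0.    -0.   ] q [-0.66  0.19  2.1   0.    0.85 -0.67] F [-0.8 -0.8 -0.2] op 0.001
```

View pics/w3.png

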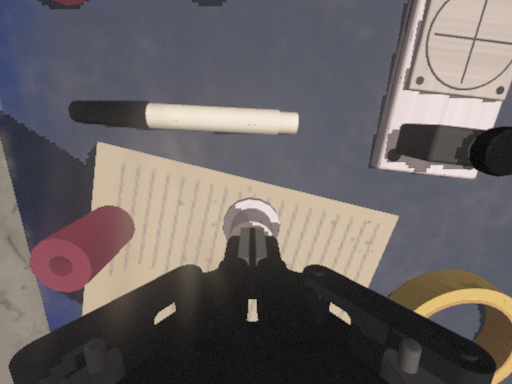

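```bash
python3 - <<'E'
from fit import *
c=imaging.calibration('wrist'); im=cv2.imread('pics/w3.png')
for x,y,z,r,col in [(.4562,-.2292,.03,.014,(0,0,255)),(.4562,-.2292,.006,.02,(0,255,0)),(.4562,-.2292,.0,.02,(0,255,0))]:
    cv2.polylines(im,[np.int32(circ(c,x,y,z,r))],True,col,1)
s=monitor.get_state()['eef_pos']
for dz,col in [(0,(255,0,0)),(-.017,(255,0,255))]:
    u=proj(c,s+[0,0,dz]);print(u); cv2.circle(im,(int(u[0]),int(u[1])),3,col,-1)
cv2.imwrite('pics/w3b.png',cv2.resize(im[130:330,130:390],None,fx=3,fy=3))
snap('top','pics/t3.png'); a=cv2.imread('pics/t3.png'); cv2.imwrite('pics/t3c.png',cv2.resize(a[130:285,255:455],None,fx=3.5,fy=3.5,interpolation=cv2.INTER_CUBIC))
snap('scene','pics/s3.png'); a=cv2.imread('pics/s3.png'); cv2.imwrite('pics/s3c.png',cv2.resize(a[150:250,250:385],None,fx=5,fy=5,interpolation=cv2.INTER_CUBIC))
E
```

```text
(np.float64(251.68193876226155), np.float64(238.19039540894966))
(np.float64(251.7144215830425), np.float64(227.09060177500697))
```

View pics/w3b.png

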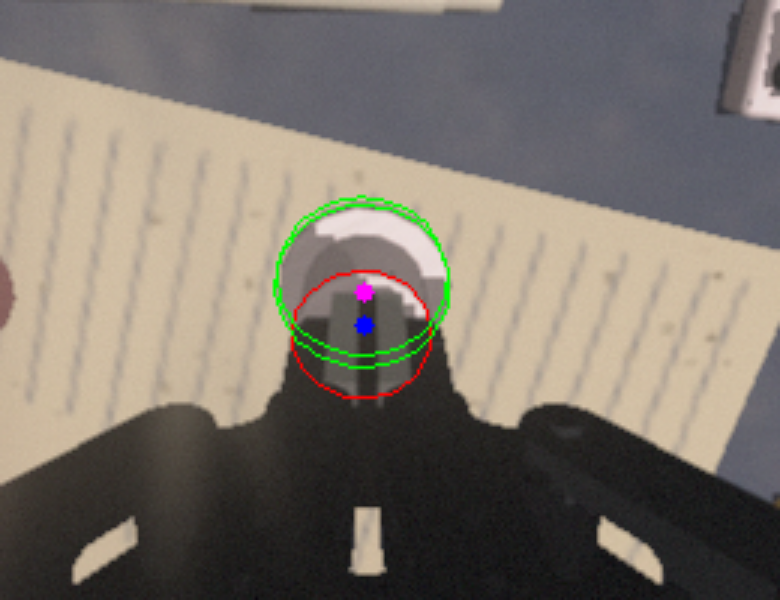

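View pics/t3c.png

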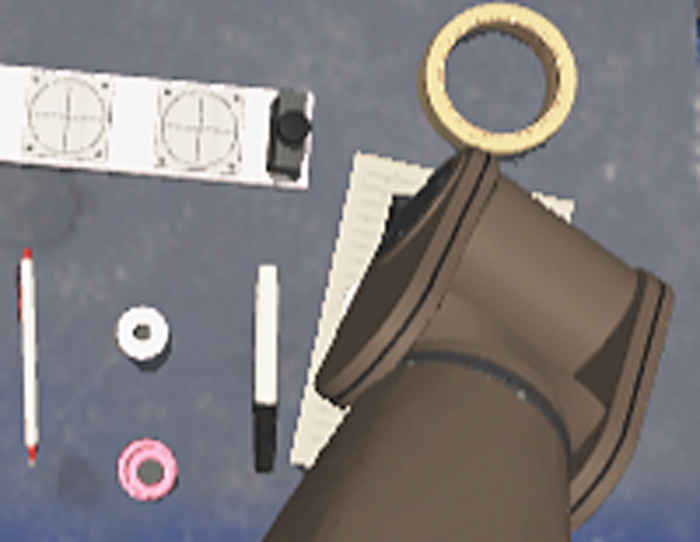

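View pics/s3c.png

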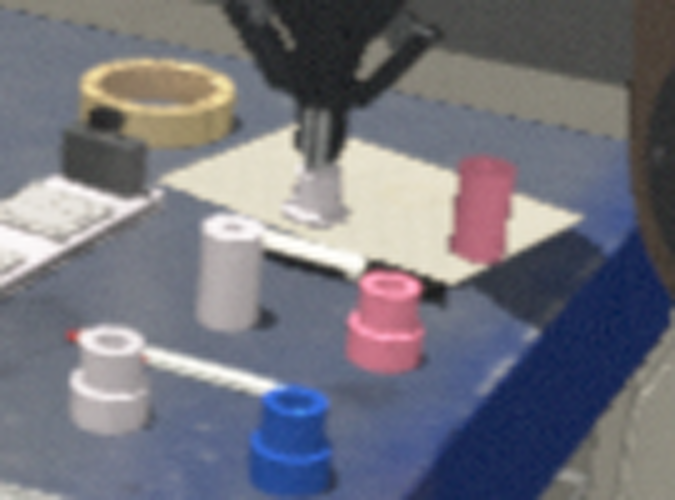

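```bash
python3 - <<'E'
from fit import *
c=imaging.calibration('scene'); im=cv2.imread('pics/s3.png')
s=monitor.get_state()['eef_pos']
V=cv2.resize(im[130:240,270:370],None,fx=5,fy=5,interpolation=cv2.INTER_CUBIC)
f=lambda p:np.int32((np.array(p)-[270,130]+.5)*5)
for x,y,z,r,col in [(.4562,-.2292,.03,.014,(0,0,255)),(.4562,-.2292,.006,.02,(0,255,0)),(.4562,-.2292,.0,.02,(0,255,0))]:
    cv2.polylines(V,[f(circ(c,x,y,z,r))],True,col,1)
for dz,col in [(0,(255,0,0)),(-.017,(255,0,255))]:
    cv2.circle(V,tuple(map(int,f(proj(c,s+[0,0,dz])))),3,col,-1)
cv2.imwrite('pics/s3d.png',V)
E
```

```text
(no output)
```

View pics/s3d.png

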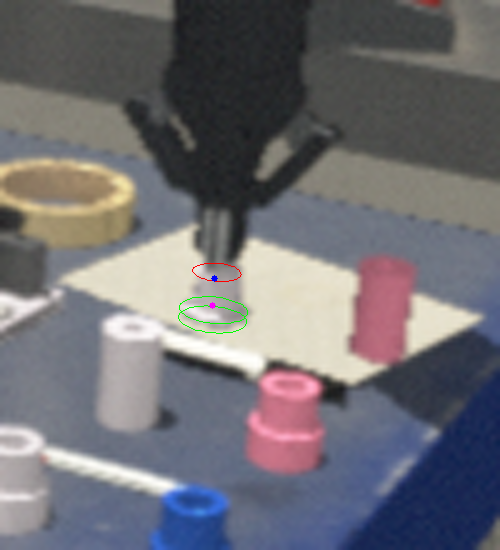

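```bash
python3 - <<'E'
from fit import *
c=imaging.calibration('wrist');s=monitor.get_state()['eef_pos']
for z in [.005,.009,.015,.02,.025,.03,.035,.04]: print(z,proj(c,(s[0],s[1]+.011,z)),proj(c,(s[0],s[1],z)))
c=imaging.calibration('scene')
for z in [.009,.02,.03,.035,.04]: print(z,(np.array(proj(c,(s[0],s[1]+.011,z)))-[270,130])*5)
E
```

```text
0.005 (np.float64(251.79500957363837), np.float64(209.65297457488657)) (np.float64(251.74692959649425), np.float64(224.65982978319582))
0.009 (np.float64(251.78980370722837), np.float64(211.68414647235818)) (np.float64(251.74078210355282), np.float64(226.97790178107707))
0.015 (np.float64(251.7815543775643), np.float64(214.90278584320507)) (np.float64(251.73104991630942), np.float64(230.6476759381348))
0.02 (np.float64(251.7742409531616), np.float64(217.75626323795495)) (np.float64(251.7224313537904), np.float64(233.89752894776015))
0.025 (np.float64(251.7664902777623), np.float64(220.7803427700748)) (np.float64(251.71330722428925), np.float64(237.3380191285849))
0.03 (np.float64(251.75826192983303), np.float64(223.99079570149686)) (np.float64(251.70363169860602), np.float64(240.98642757164703))
0.035 (np.float64(251.74951034708693), np.float64(227.4053990609046)) (np.float64(251.69335323578346), np.float64(244.86218913449525))
0.04 (np.float64(251.74018398240455), np.float64(231.04426497801757)) (np.float64(251.68241366466003), np.float64(248.98723876557187))
0.009 [202.39892757 309.1239994 ]
0.02 [203.94751944 291.7781892 ]
0.03 [205.36394444 275.91278298]
0.035 [206.07525677 267.94535848]
0.04 [206.78864775 259.9546511 ]
```

send_rows:
  rows:
    - [0,0,0,0]
    - [0,0,0,0]
    - [0,-0.002,0,0]
    - [0,-0.002,-0.025,0]
    - [0,-0.002,-0.05,0]
    - [0,-0.002,-0.05,0]
  jaw: 0.3

```text
time: 4.9
eef_pos: [0.4561, -0.2285, 0.0101]
tcp_rot: [0.706, 0.708, -0.0, -0.001]
contact_force: [0.6, -0.0, -0.3]
opening: 0.7
```

send_rows:
  rows:
    - [0,0,0,0]
    - [0,0,0,0]
    - [0,0,0,0]
    - [0,0,0,0]
    - [0,0,0,0]
  jaw: 1
  newtons: 25

```text
time: 5.52
eef_pos: [0.4571, -0.2292, 0.0116]
tcp_rot: [0.706, 0.709, 0.0, 0.0]
contact_force: [0.3, 0.5, 1.0]
opening: 0.308
```

```bash
python3 - <<'E'
from fit import *
st(); c,im=snap('wrist'); c2,im2=snap('scene')
a=cv2.resize(im[130:330,130:390],(520,400)); b=cv2.resize(im2[140:240,270:370],(400,400),interpolation=cv2.INTER_CUBIC)[:,:270]
cv2.imwrite('pics/w4.png',np.hstack([a,b]))
E
```

```text
t5.53 [ 0.4571 -0.2292  0.0116] [0.706 0.709 0.    0.   ] q [-0.66  0.22  2.1   0.    0.82 -0.67] F [0.3 0.5 1. ] op 0.308
```

View pics/w4.png

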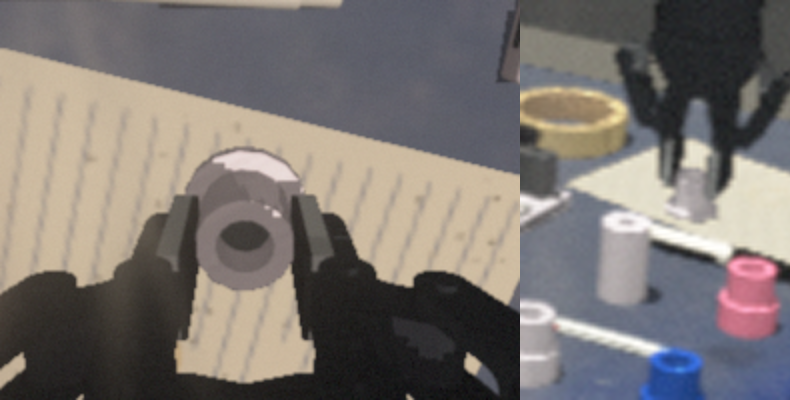

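send_rows:
  rows:
    - [0,0,0,0]
    - [0,0,0,0]
    - [0,0,-0.025,0]
    - [0,0,-0.025,0]
  jaw: 0.5

```text
time: 6.12
eef_pos: [0.4561, -0.2285, 0.0028]
tcp_rot: [0.706, 0.708, -0.0, -0.001]
contact_force: [0.3, 0.4, -0.2]
opening: 0.501
```

send_rows:
  rows:
    - [0,0,0,0]
    - [0,0,0,0]
    - [0,0,0,0]
    - [0,0,0,0]
    - [0,0,0,0]
  jaw: 1
  newtons: 35

```text
time: 6.75
eef_pos: [0.4568, -0.229, 0.0038]
tcp_rot: [0.706, 0.709, -0.0, -0.0]
contact_force: [-0.2, -0.4, -1.4]
opening: 0.314
```

send_rows:
  rows:
    - [0,0,0.05,0]
    - [0,0,0.2,0]
    - [0,0,0.35,0]
    - [0,0,0.35,0]
    - [0,0,0.35,0]

```text
time: 7.38
eef_pos: [0.4566, -0.2289, 0.109]
tcp_rot: [0.706, 0.709, -0.0, 0.0]
contact_force: [-0.5, -0.6, -0.6]
opening: 0.315
```

```bash
python3 - <<'E'
from fit import *
st(); c,im=snap('wrist'); 
a=cv2.resize(im[100:330,130:390],(780,690)); 
cv2.imwrite('pics/w5.png',a[:600])
E
```

```text
t7.38 [ 0.4566 -0.2289  0.109 ] [ 0.706  0.709 -0.     0.   ] q [-0.66  0.05  2.07 -0.    1.02 -0.67] F [-0.5 -0.6 -0.6] op 0.315
```

View pics/w5.png

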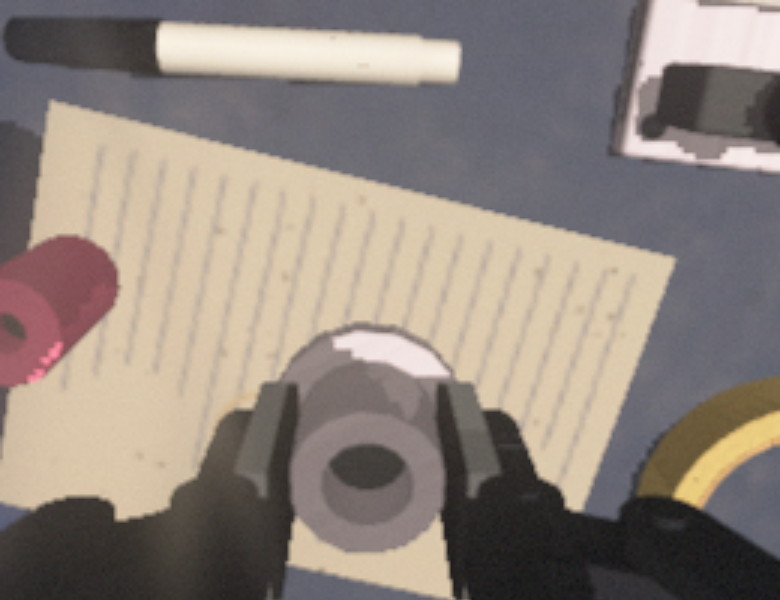

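```bash
python3 - <<'E'
from fit import *
c,im=snap('wrist'); b=sp('bush',c,gray(im),.456,-.229,.105); print(b)
for y in (.04,.12):
  pass
E
```

```text
(np.float64(-42.38798392761517), np.float64(0.45649999999999985), np.float64(-0.22825))
```

send_rows:
  rows:
    - [0.15,0.15,0.03,0]
    - [0.28,0.3,0.03,0]
    - [0.4,0.5,0.03,0]
    - [0.425,0.65,0.03,0]
    - [0.425,0.665,0.03,0]
    - [0.425,0.665,0.03,0]
    - [0.425,0.665,0.03,0]

```text
time: 8.35
eef_pos: [0.5838, -0.0308, 0.1172]
tcp_rot: [0.706, 0.708, -0.0, -0.0]
contact_force: [-1.0, -0.1, -0.6]
opening: 0.309
```

```bash
cat > look.py <<'E'
import sys
from fit import *
# usage: look.py name spacer x y base padx pady
n=sys.argv[1]; k=sys.argv[2]; x,y,b0,px,py=map(float,sys.argv[3:8])
s=st(); c,im=snap('wrist'); g=gray(im)
b=sp(k,c,g,x,y,b0,.006); print(k,np.round(b,4))
h,ro,ri=SP[k]
v=im.copy()
for r in (ri,ro): cv2.polylines(v,[np.int32(circ(c,b[1],b[2],b0+h,r))],True,(0,0,255),1)
for r in (.0255,): cv2.polylines(v,[np.int32(circ(c,px,py,.017,r))],True,(0,255,0),1)
cv2.imwrite(f'pics/{n}.png',np.hstack([cv2.resize(im[60:340,80:420],(400,330)),cv2.resize(v[60:340,80:420],(400,330))]) if len(sys.argv)<9 else cv2.resize(v[0:300,60:460],(800,600)))
E
python3 look.py w6 bush .584 -.030 .114 .584 -.030 1
```

```text
t8.35 [ 0.5838 -0.0308  0.1172] [ 0.706  0.708 -0.    -0.   ] q [-0.23  0.2   1.89 -0.    1.05 -0.23] F [-1.  -0.1 -0.6] op 0.309
bush [-4.65698e+01  5.84200e-01 -3.07000e-02]
```

View pics/w6.png

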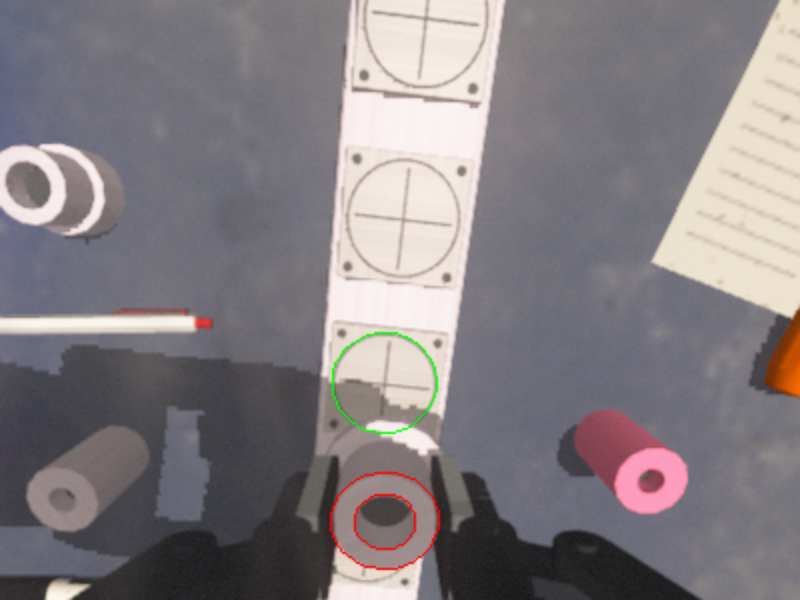

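```bash
python3 - <<'E'
from fit import *
c,im=snap('wrist','pics/w7.png'); g=gray(im)
for k,(x,y) in dict(p4=(.599,.121),p3=(.592,.0465),p2=(.584,-.030)).items(): print(k,np.round(pad(c,g,x,y,.006),4),np.round(proj(c,(x,y,.017))))
# line through pads
P=np.array([[.592,.0465],[.584,-.03],[.5742,-.1172]]); f=np.polyfit(P[:,1],P[:,0],1); print(f,np.polyval(f,P[:,1])-P[:,0],np.polyval(f,.122))
E
```

```text
p4 [-16.5075   0.6002   0.1255] [271.  14.]
p3 [-13.419    0.5917   0.0468] [261. 110.]
p2 [-11.2204   0.5835  -0.0302] [252. 192.]
[0.10882009 0.58705273] [ 1.12861947e-04 -2.11875009e-04  9.90130616e-05] 0.600328778812822
```

send_rows:
  rows:
    - [-0.002,0.001,-0.15,0]
    - [-0.002,0.001,-0.26,0]
    - [-0.002,0.001,-0.31,0]
    - [-0.002,0.001,-0.321,0]
    - [-0.002,0.001,-0.321,0]

```text
time: 9.07
eef_pos: [0.5847, -0.0297, 0.0227]
tcp_rot: [0.706, 0.708, 0.001, 0.001]
contact_force: [0.2, 0.5, -1.2]
opening: 0.312
```

send_rows:
  rows:
    - [0,0,0,0]
    - [0,0,0,0]
    - [0,0,0.02,0]
    - [0,0,0.15,0]
    - [0,0,0.34,0]
    - [0,0,0.34,0]
  jaw: 0.5

```text
time: 9.82
eef_pos: [0.588, -0.03, 0.1305]
tcp_rot: [0.706, 0.709, 0.003, 0.005]
contact_force: [-0.0, -0.2, -0.6]
opening: 0.499
```

```bash
python3 look.py w8 bush .584 -.030 .017 .5836 -.0301 1
```

```text
t9.82 [ 0.588  -0.03    0.1305] [0.706 0.709 0.003 0.005] q [-0.22  0.19  1.88  0.    1.06 -0.23] F [-0.  -0.2 -0.6] op 0.499
bush [-7.87074e+01  5.85200e-01 -3.02000e-02]
```

View pics/w8.png

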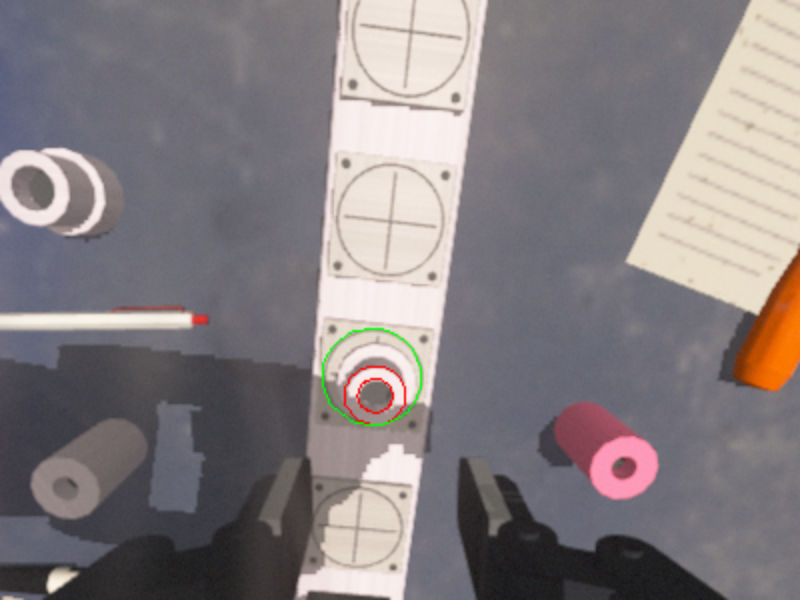

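send_rows:
  rows:
    - [-0.15,-0.05,0,0]
    - [-0.3,-0.1,0,0]
    - [-0.478,-0.146,0,0]
    - [-0.478,-0.146,0,0]
    - [-0.478,-0.146,0,0]
  jaw: 0.4

```text
time: 10.5
eef_pos: [0.4402, -0.073, 0.123]
tcp_rot: [0.706, 0.708, 0.0, -0.0]
contact_force: [1.3, -0.5, 0.2]
opening: 0.6
```

```bash
python3 look.py w9 standoff .4405 -.0733 0 .5836 -.0301 1; python3 - <<'E'
from fit import *
c,im=snap('wrist'); g=gray(im)
print(sp('bush',c,g,.584,-.03,.017,.005), pad(c,g,.592,.047,.005))
E
```

```text
t10.50 [ 0.4402 -0.073   0.123 ] [ 0.706  0.708  0.    -0.   ] q [-0.39 -0.12  2.21  0.    1.05 -0.4 ] F [ 1.3 -0.5  0.2] op 0.600
standoff [-8.77228e+01  4.40500e-01 -7.28000e-02]
(np.float64(-125.393132008693), np.float64(0.5849999999999999), np.float64(-0.030499999999999992)) (np.float64(-15.707443587960384), np.float64(0.5917499999999999), np.float64(0.04675000000000001))
```

View pics/w9.png

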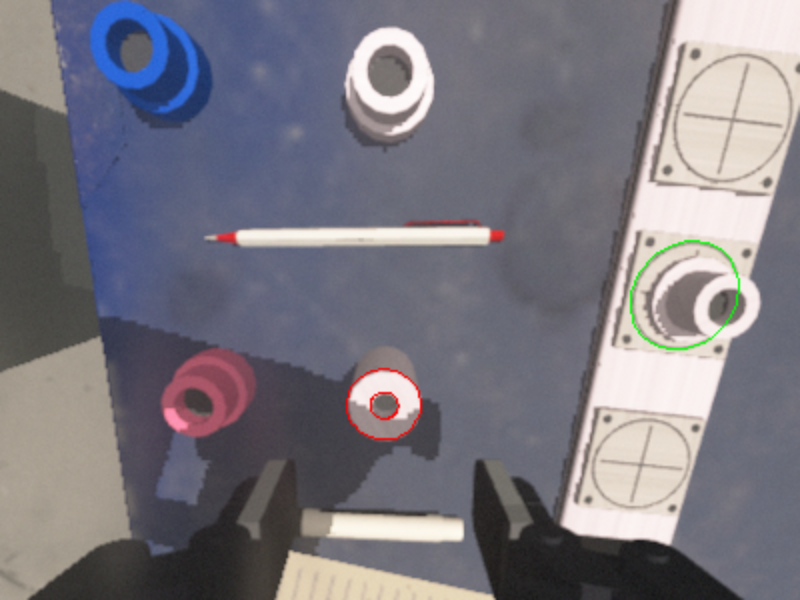

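send_rows:
  rows:
    - [0,0.001,-0.15,0]
    - [0,0.001,-0.3,0]
    - [0,0.001,-0.37,0]
    - [0,0.001,-0.37,0]
    - [0,0.001,-0.37,0]

```text
time: 11.22
eef_pos: [0.4418, -0.073, 0.0134]
tcp_rot: [0.706, 0.709, 0.0, 0.001]
contact_force: [0.9, 0.2, -0.6]
opening: 0.601
```

send_rows:
  rows:
    - [0,0,0,0]
    - [0,0,0,0]
    - [0,0,0,0]
    - [0,0,0,0]
    - [0,0,0,0]
  jaw: 1

```text
time: 11.85
eef_pos: [0.4418, -0.0732, 0.014]
tcp_rot: [0.706, 0.708, 0.001, 0.001]
contact_force: [0.4, 1.5, 5.2]
opening: 0.366
```

send_rows:
  rows:
    - [0,0,0.05,0]
    - [0,0,0.2,0]
    - [0,0,0.4,0]
    - [0,0,0.4,0]
    - [0,0,0.4,0]

```text
time: 12.48
eef_pos: [0.4397, -0.0725, 0.1324]
tcp_rot: [0.706, 0.709, -0.0, -0.0]
contact_force: [-0.2, -0.1, -0.9]
opening: 0.364
```

send_rows:
  rows:
    - [0.15,0.1,0,0]
    - [0.3,0.2,0,0]
    - [0.45,0.3,0,0]
    - [0.53,0.393,0,0]
    - [0.53,0.393,0,0]
    - [0.53,0.393,0,0]
    - [0.53,0.393,0,0]

```text
time: 13.35
eef_pos: [0.5981, 0.0444, 0.1315]
tcp_rot: [0.706, 0.708, -0.001, -0.001]
contact_force: [-0.3, -0.4, -0.7]
opening: 0.367
```

```bash
python3 - <<'E'
from fit import *
c,im=snap('wrist'); g=gray(im)
print(pad(c,g,.6,.124,.007))
E
python3 look.py w10 standoff .5995 .045 .120 .6005 .124 1

```

```text
(np.float64(-12.504661273090676), np.float64(0.6002499999999998), np.float64(0.12475))
t13.40 [0.5984 0.0444 0.1319] [ 0.706  0.708 -0.    -0.001] q [-0.09  0.22  1.84 -0.    1.09 -0.1 ] F [-0.1 -0.6 -0.8] op 0.366
standoff [-41.8782   0.5982   0.0468]
```

View pics/w10.png

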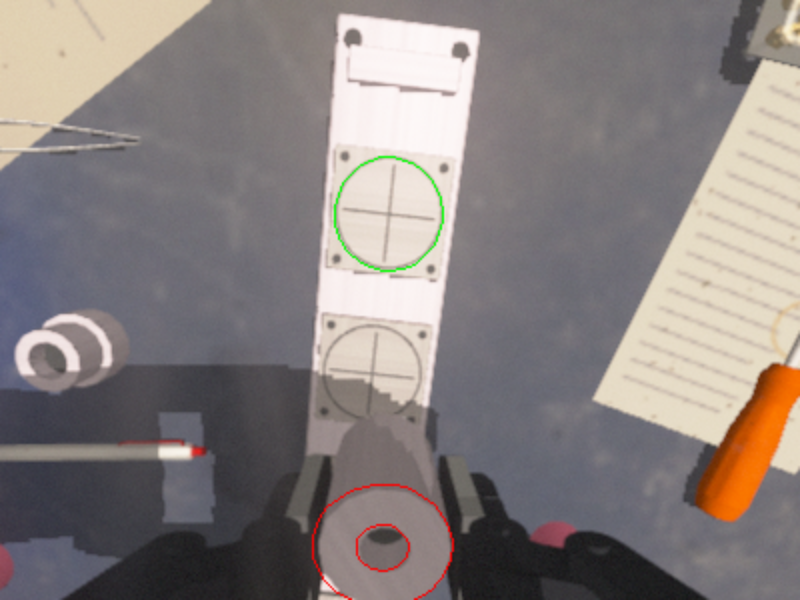

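send_rows:
  rows:
    - [0.003,0.15,0,0]
    - [0.003,0.263,0,0]
    - [0.003,0.263,-0.12,0]
    - [0.003,0.263,-0.25,0]
    - [0.003,0.263,-0.31,0]
    - [0.003,0.263,-0.341,0]
    - [0.003,0.263,-0.341,0]
    - [0.003,0.263,-0.341,0]

```text
time: 14.45
eef_pos: [0.6014, 0.1239, 0.0315]
tcp_rot: [0.706, 0.708, 0.001, 0.001]
contact_force: [-0.5, -0.3, -0.5]
opening: 0.359
```

```bash
python3 look.py w11 standoff .6 .1247 .0175 .6003 .1247 1
```

```text
t14.45 [0.6014 0.1239 0.0315] [0.706 0.708 0.001 0.001] q [0.04 0.38 1.85 0.   0.91 0.03] F [-0.5 -0.3 -0.5] op 0.359
standoff [-40.5577   0.6012   0.125 ]
```

View pics/w11.png

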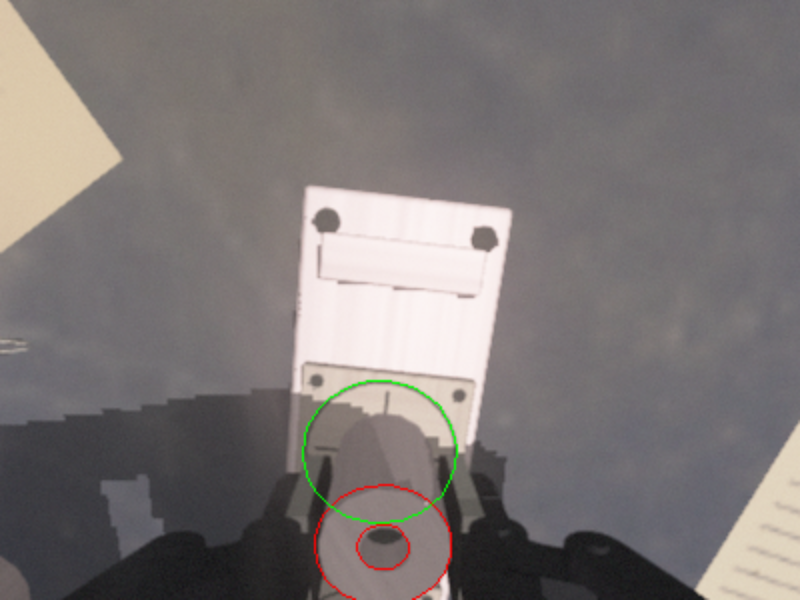

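send_rows:
  rows:
    - [-0.002,0,-0.003,0]
    - [-0.002,0,-0.003,0]
    - [-0.002,0,-0.003,0]

```text
time: 14.88
eef_pos: [0.601, 0.124, 0.0311]
tcp_rot: [0.706, 0.709, 0.001, 0.001]
contact_force: [0.5, -0.0, 4.6]
opening: 0.365
```

send_rows:
  rows:
    - [0,0,0,0]
    - [0,0,0,0]
    - [0,0,0.02,0]
    - [0,0,0.15,0]
    - [0,0,0.32,0]
    - [0,0,0.32,0]
    - [0,-0.15,0.32,0]
    - [0,-0.25,0.32,0]
    - [0,-0.25,0.32,0]
    - [0,-0.25,0.32,0]
  jaw: 0.45

```text
time: 16.12
eef_pos: [0.5992, 0.0495, 0.1246]
tcp_rot: [0.706, 0.708, -0.0, -0.001]
contact_force: [-0.0, 0.4, 0.1]
opening: 0.552
```

```bash
python3 look.py w12 standoff .6 .1247 .017 .6003 .1247 1
```

```text
t16.12 [0.5992 0.0495 0.1246] [ 0.706  0.708 -0.    -0.001] q [-0.09  0.23  1.84  0.    1.07 -0.09] F [-0.   0.4  0.1] op 0.552
standoff [-1.285633e+02  6.012000e-01  1.240000e-01]
```

View pics/w12.png

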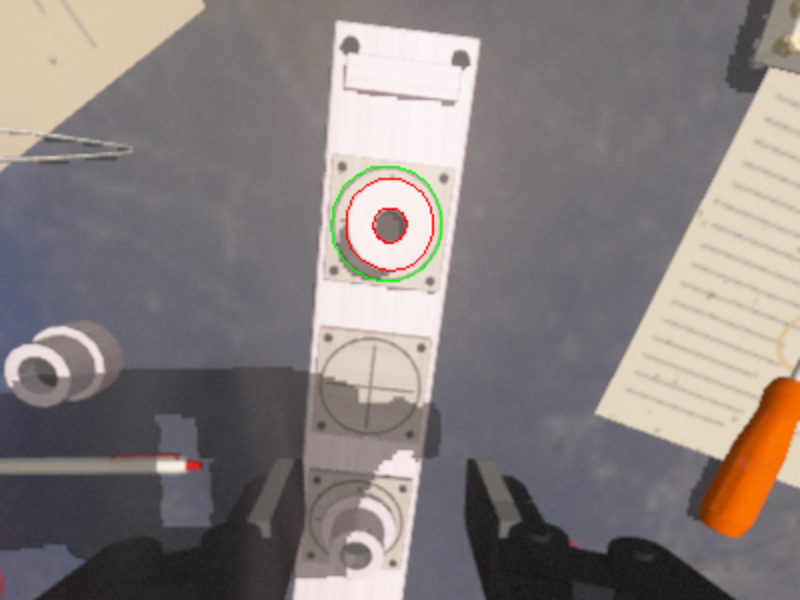

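send_rows:
  rows:
    - [-0.15,0.0,0,0]
    - [-0.35,0.032,0,0]
    - [-0.529,0.032,0,0]
    - [-0.529,0.032,0,0]
    - [-0.529,0.032,0,0]
    - [-0.529,0.032,0,0]
  jaw: 0.4

```text
time: 16.92
eef_pos: [0.4428, 0.0587, 0.1263]
tcp_rot: [0.706, 0.709, 0.001, 0.001]
contact_force: [-0.3, 0.1, 0.2]
opening: 0.6
```

```bash
python3 look.py w13 sleeve .441 .0585 0 .5917 .0467 1
```

```text
t16.93 [0.4428 0.0587 0.1263] [0.706 0.709 0.001 0.001] q [-0.1  -0.12  2.21  0.    1.06 -0.1 ] F [-0.3  0.1  0.2] op 0.600
sleeve [-8.89727e+01  4.42000e-01  5.95000e-02]
```

View pics/w13.png

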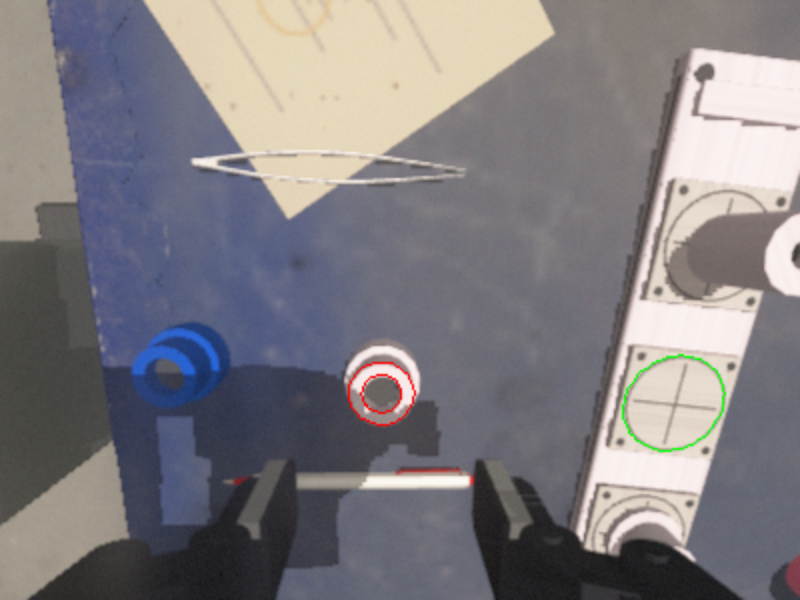

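send_rows:
  rows:
    - [0.002,0.002,-0.15,0]
    - [0.002,0.002,-0.3,0]
    - [0.002,0.002,-0.365,0]
    - [0.002,0.002,-0.365,0]
    - [0.002,0.002,-0.365,0]
    - [0.002,0.002,-0.365,0]

```text
time: 17.73
eef_pos: [0.4431, 0.0591, 0.0172]
tcp_rot: [0.706, 0.709, 0.001, 0.001]
contact_force: [0.4, 0.5, 0.2]
opening: 0.602
```

send_rows:
  rows:
    - [0,0,0,0]
    - [0,0,0,0]
    - [0,0,0,0]
    - [0,0,0,0]
    - [0,0,0,0]
  jaw: 1

```text
time: 18.35
eef_pos: [0.4425, 0.0592, 0.0169]
tcp_rot: [0.706, 0.709, 0.001, 0.001]
contact_force: [-1.1, -0.0, 5.6]
opening: 0.333
```

send_rows:
  rows:
    - [0,0,0.05,0]
    - [0,0,0.2,0]
    - [0,0,0.38,0]
    - [0.1,0,0.38,0]
    - [0.25,0,0.38,0]
    - [0.4,-0.1,0.38,0]
    - [0.5,-0.2,0.38,0]
    - [0.5,-0.2,0.38,0]
    - [0.5,-0.2,0.38,0]
    - [0.5,-0.2,0.38,0]

```text
time: 19.6
eef_pos: [0.5905, 0.0001, 0.1297]
tcp_rot: [0.705, 0.709, -0.0, -0.0]
contact_force: [0.2, 0.1, -1.0]
opening: 0.341
```

```bash
python3 look.py w14 sleeve .592 -.001 .114 .5917 .0467 1;  python3 - <<'E'
from fit import *
c,im=snap('wrist'); g=gray(im)
print(pad(c,g,.592,.047,.005))
E
```

```text
t19.60 [5.905e-01 1.000e-04 1.297e-01] [ 0.705  0.709 -0.    -0.   ] q [-0.17  0.2   1.87  0.    1.08 -0.18] F [ 0.2  0.1 -1. ] op 0.341
sleeve [-4.82648e+01  5.90700e-01  1.50000e-03]
(np.float64(-12.195384284542044), np.float64(0.5917499999999999), np.float64(0.04675000000000001))
```

View pics/w14.png

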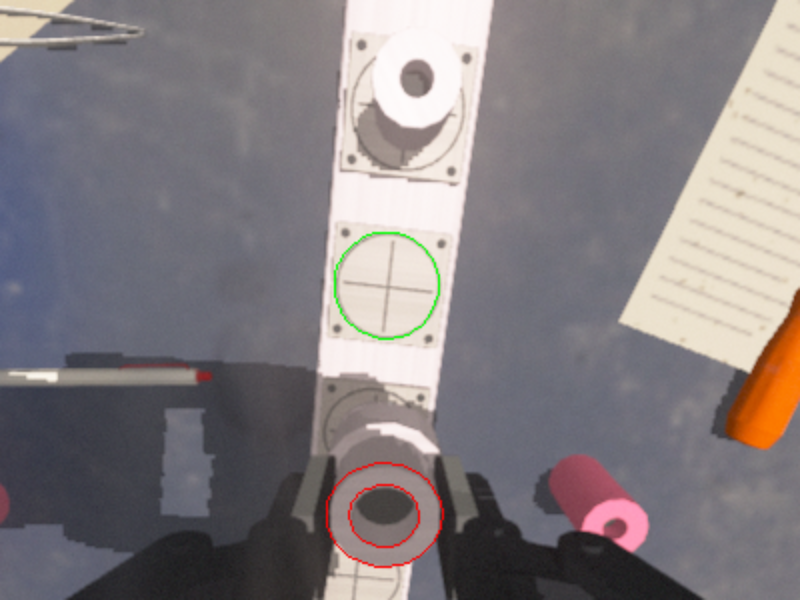

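send_rows:
  rows:
    - [-0.003,0.157,0,0]
    - [-0.003,0.157,-0.12,0]
    - [-0.003,0.157,-0.24,0]
    - [-0.003,0.157,-0.3,0]
    - [-0.003,0.157,-0.322,0]
    - [-0.003,0.157,-0.323,0]
    - [-0.003,0.157,-0.324,0]
    - [-0.003,0.157,-0.324,0]

```text
time: 20.7
eef_pos: [0.5917, 0.0463, 0.034]
tcp_rot: [0.706, 0.708, 0.001, 0.001]
contact_force: [-0.8, 0.0, 3.6]
opening: 0.333
```

send_rows:
  rows:
    - [0,0,0,0]
    - [0,0,0,0]
    - [0,0,0.02,0]
    - [0,0,0.15,0]
    - [0,0,0.3,0]
    - [0,0,0.3,0]
    - [0,-0.15,0.3,0]
    - [0,-0.2,0.3,0]
    - [0,-0.2,0.3,0]
    - [0,-0.2,0.3,0]
  jaw: 0.45

```text
time: 21.95
eef_pos: [0.5903, -0.0129, 0.122]
tcp_rot: [0.706, 0.709, -0.0, -0.001]
contact_force: [-0.3, -0.4, 0.1]
opening: 0.548
```

```bash
python3 look.py w15 sleeve .592 .0467 .017 .5917 .0467 1
```

```text
t21.95 [ 0.5903 -0.0129  0.122 ] [ 0.706  0.709 -0.    -0.001] q [-0.19  0.21  1.87  0.    1.06 -0.2 ] F [-0.3 -0.4  0.1] op 0.548
sleeve [-1.231651e+02  5.920000e-01  4.650000e-02]
```

View pics/w15.png

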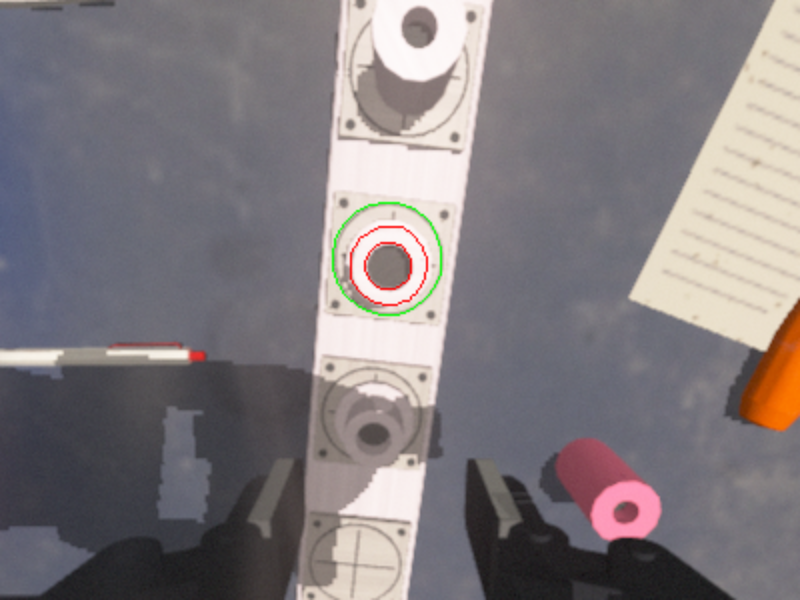

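send_rows:
  rows:
    - [-0.15,0.15,0,0]
    - [-0.3,0.3,0,0]
    - [-0.443,0.45,0,0]
    - [-0.443,0.65,0,0]
    - [-0.443,0.85,0,0]
    - [-0.443,0.925,0,0]
    - [-0.443,0.925,0,0]
    - [-0.443,0.925,0,0]
  jaw: 0.25

```text
time: 23.0
eef_pos: [0.4573, 0.2637, 0.1224]
tcp_rot: [0.705, 0.709, -0.0, -0.0]
contact_force: [-0.5, 0.4, 0.6]
opening: 0.748
```

```bash
python3 look.py w16 collar .458 .2635 0 .6003 .1247 1
```

```text
t23.00 [0.4573 0.2637 0.1224] [ 0.705  0.709 -0.    -0.   ] q [ 0.33  0.07  2.02 -0.    1.05  0.33] F [-0.5  0.4  0.6] op 0.748
collar [-82.6714   0.459    0.265 ]
```

View pics/w16.png

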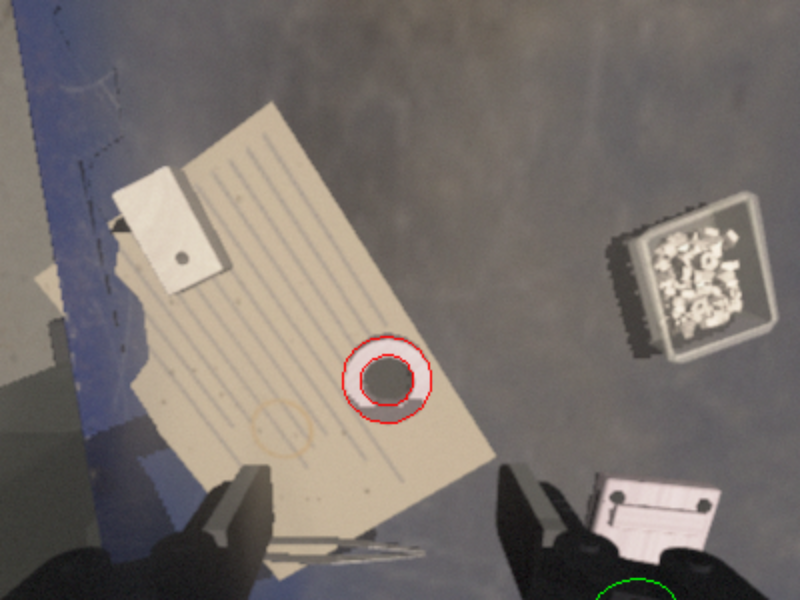

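send_rows:
  rows:
    - [0.004,0.003,-0.15,0]
    - [0.004,0.003,-0.3,0]
    - [0.004,0.003,-0.37,0]
    - [0.004,0.003,-0.4,0]
    - [0.004,0.003,-0.415,0]
    - [0.004,0.003,-0.415,0]
    - [0.004,0.003,-0.415,0]

```text
time: 23.92
eef_pos: [0.4599, 0.265, -0.0007]
tcp_rot: [0.706, 0.708, 0.001, 0.0]
contact_force: [0.5, -0.7, 0.3]
opening: 0.748
```

send_rows:
  rows:
    - [0,0,0,0]
    - [0,0,0,0]
    - [0,0,0,0]
    - [0,0,0,0]
    - [0,0,0,0]
  jaw: 1

```text
time: 24.55
eef_pos: [0.4598, 0.2651, -0.0009]
tcp_rot: [0.706, 0.709, 0.001, 0.0]
contact_force: [-0.1, -0.3, 6.1]
opening: 0.495
```

send_rows:
  rows:
    - [0,0,0.03,0]
    - [0,0,0.06,0]
    - [0,0,0.06,0]

```text
time: 24.92
eef_pos: [0.4595, 0.265, 0.017]
tcp_rot: [0.706, 0.709, 0.001, 0.0]
contact_force: [-0.5, -1.2, -0.2]
opening: 0.493
```

```bash
python3 look.py w17 collar .459 .2645 .018 .6003 .1247 1
```

```text
t24.93 [0.4595 0.265  0.017 ] [0.706 0.709 0.001 0.   ] q [0.33 0.25 2.06 0.   0.84 0.33] F [-0.5 -1.2 -0.2] op 0.493
collar [-49.2164   0.46     0.2652]
```

View pics/w17.png

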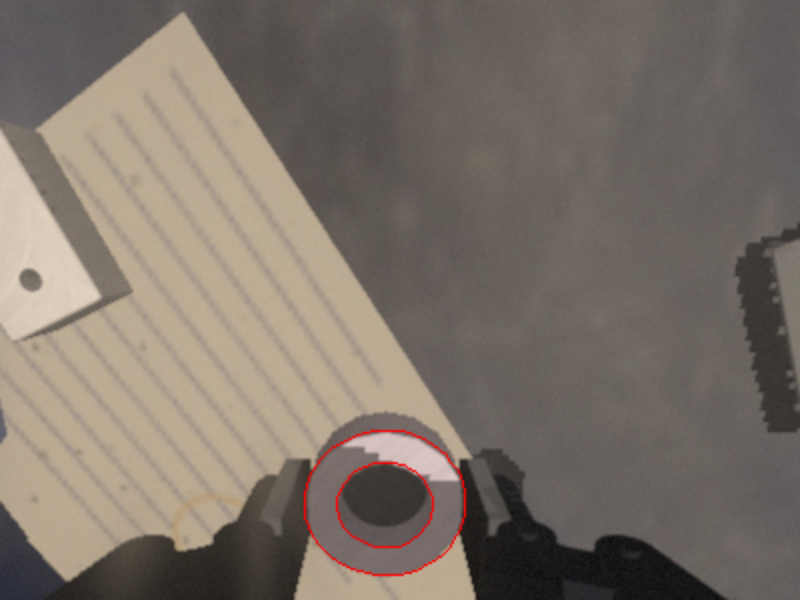

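send_rows:
  rows:
    - [0,0,0.15,0]
    - [0,0,0.3,0]
    - [0.05,-0.1,0.367,0]
    - [0.1,-0.25,0.367,0]
    - [0.2,-0.4,0.367,0]
    - [0.267,-0.55,0.367,0]
    - [0.267,-0.667,0.367,0]

```text
time: 25.85
eef_pos: [0.54, 0.0626, 0.126]
tcp_rot: [0.706, 0.708, 0.0, 0.0]
contact_force: [0.3, -0.0, -1.2]
opening: 0.498
```

send_rows:
  rows:
    - [0.05,-0.15,0,0]
    - [0.1,-0.3,0,0]
    - [0.114,-0.45,0,0]
    - [0.114,-0.482,0,0]
    - [0.114,-0.482,0,0]
    - [0.114,-0.482,0,0]

```text
time: 26.6
eef_pos: [0.5728, -0.0787, 0.1259]
tcp_rot: [0.705, 0.709, -0.0, -0.001]
contact_force: [-0.1, -0.2, -0.7]
opening: 0.497
```

```bash
python3 look.py w18 collar .5735 -.08 .128 .5742 -.1172 1;  python3 - <<'E'
from fit import *
c,im=snap('wrist'); g=gray(im)
print(sp('bush',c,g,.585,-.03,.017,.004)); print(sp('sleeve',c,g,.592,.047,.017,.004)) 
E
```

```text
t26.60 [ 0.5728 -0.0787  0.1259] [ 0.705  0.709 -0.    -0.001] q [-0.31  0.18  1.9   0.    1.07 -0.32] F [-0.1 -0.2 -0.7] op 0.497
collar [-50.2618   0.5732  -0.0775]
(np.float64(-116.6034445608179), np.float64(0.5852499999999998), np.float64(-0.0305))
(np.float64(-119.3125060631228), np.float64(0.5919999999999999), np.float64(0.046))
```

View pics/w18.png

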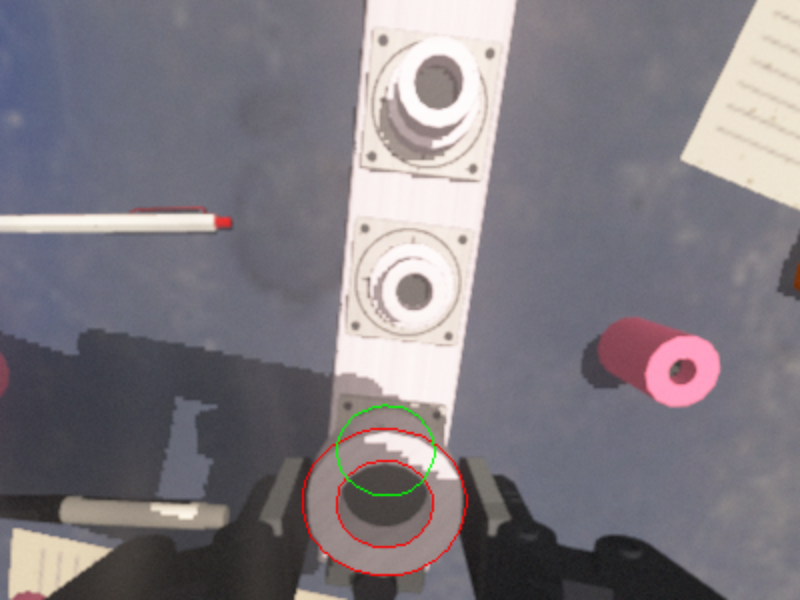

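```bash
python3 - <<'E'
from fit import *
c=imaging.calibration('wrist'); s=monitor.get_state()['eef_pos']; print(np.round(c['cam_to_world'],4).tolist())
for f,e in [('w2',[.4562,-.2296,.12]),('w1',[.5322,-.0982,.2549])]:
    T=np.array(c['cam_to_world'],float).copy(); T[:3,3]+=np.array(e)-s
    d=dict(c); d['cam_to_world']=T; g=gray(cv2.imread(f'pics/{f}.png'))
    print(f,pad(d,g,.574,-.117,.005), sp('bush',d,g,.456,-.229,0,.004)[1:])
E
```

```text
[[1.0, -0.0049, -0.0011, 0.5729], [0.005, 0.9599, 0.2802, -0.0069], [-0.0003, -0.2802, 0.9599, 0.2744], [0.0, 0.0, 0.0, 1.0]]
w2 (np.float64(-14.98453583714361), np.float64(0.5739999999999998), np.float64(-0.1165)) (np.float64(0.4562499999999999), np.float64(-0.22925))
w1 (np.float64(-6.168150175703488), np.float64(0.5744999999999999), np.float64(-0.117)) (np.float64(0.4572499999999999), np.float64(-0.23))
```

send_rows:
  rows:
    - [0,-0.125,0,0]
    - [0,-0.125,-0.12,0]
    - [0,-0.125,-0.24,0]
    - [0,-0.125,-0.33,0]
    - [0,-0.125,-0.365,0]
    - [0,-0.125,-0.37,0]
    - [0,-0.125,-0.371,0]
    - [0,-0.125,-0.371,0]

```text
time: 27.7
eef_pos: [0.5739, -0.1171, 0.016]
tcp_rot: [0.706, 0.709, 0.001, 0.0]
contact_force: [-1.4, 2.5, 3.8]
opening: 0.496
```

send_rows:
  rows:
    - [0,0,0,0]
    - [0,0,0,0]
    - [0,0,0.02,0]
    - [0,0,0.15,0]
    - [0,0,0.35,0]
    - [0,0,0.35,0]
    - [0,-0.1,0.35,0]
    - [0,-0.2,0.35,0]
    - [0,-0.2,0.35,0]
    - [0,-0.2,0.35,0]
  jaw: 0.3

```text
time: 28.95
eef_pos: [0.5728, -0.1769, 0.1192]
tcp_rot: [0.706, 0.708, -0.0, -0.001]
contact_force: [-0.1, 0.4, 0.5]
opening: 0.701
```

```bash
python3 look.py w19 collar .574 -.117 .017 .574 -.117 1; python3 - <<'E'
from fit import *
c,im=snap('wrist'); g=gray(im)
print(sp('bush',c,g,.585,-.03,.017,.004)); print(sp('sleeve',c,g,.592,.047,.017,.004)) 
E
```

```text
t28.95 [ 0.5728 -0.1769  0.1192] [ 0.706  0.708 -0.    -0.001] q [-0.47  0.23  1.85  0.    1.06 -0.47] F [-0.1  0.4  0.5] op 0.701
collar [-1.193427e+02  5.742000e-01 -1.175000e-01]
(np.float64(-105.1957657241212), np.float64(0.5854999999999998), np.float64(-0.031))
(np.float64(-27.08458570606464), np.float64(0.5872499999999999), np.float64(0.04425))
```

View pics/w19.png

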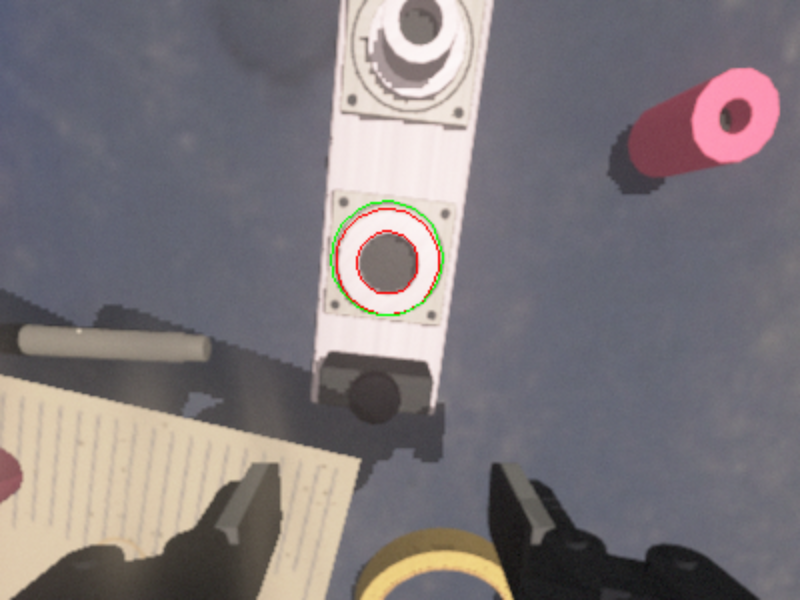

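send_rows:
  rows:
    - [0,0.1,0.2,0]
    - [0,0.2,0.3,0]
    - [0,0.2,0.3,0]
    - [0,0.2,0.3,0]
    - [0,0.2,0.3,0]
    - [0,0.2,0.3,0]

```text
time: 29.8
eef_pos: [0.5725, -0.1178, 0.2083]
tcp_rot: [0.706, 0.708, -0.001, -0.001]
contact_force: [-0.1, 0.7, 0.2]
opening: 0.698
```

```bash
python3 - <<'E'
from fit import *
st();c,im=snap('wrist'); g=gray(im); v=cv2.resize(im,None,fx=1.5,fy=1.5)
for k,x,y in [('collar',.574,-.117),('bush',.5845,-.03),('sleeve',.592,.0465),('standoff',.6005,.1245)]:
    a=sp(k,c,g,x,y,.017,.005); b=pad(c,g,x,y,.004); print(k,np.round(a,4),np.round(b,4))
cv2.imwrite('pics/w20.png',v[:560,100:700])
_,t=snap('top'); cv2.imwrite('pics/t20.png',cv2.resize(t[100:290,95:415],None,fx=2.5,fy=2.5))
_,t=snap('scene'); cv2.imwrite('pics/s20.png',cv2.resize(t[150:310,165:365],None,fx=3.5,fy=3.5))
E
```

```text
t29.80 [ 0.5725 -0.1178  0.2083] [ 0.706  0.708 -0.001 -0.001] q [-0.38  0.1   1.82 -0.    1.22 -0.38] F [-0.1  0.7  0.2] op 0.698
collar [-99.2257   0.5742  -0.1175] [-6.5118  0.5745 -0.1172]
bush [-1.168403e+02  5.852000e-01 -3.070000e-02] [-8.2571  0.5837 -0.03  ]
sleeve [-1.214251e+02  5.920000e-01  4.580000e-02] [-7.0714  0.592   0.0472]
standoff [-0.1954  0.6015  0.1308] [-0.9056  0.5995  0.1298]
```

View pics/w20.png

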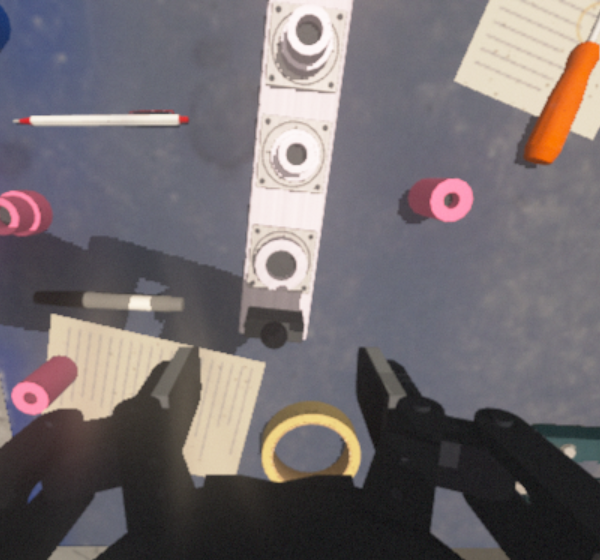

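View pics/s20.png

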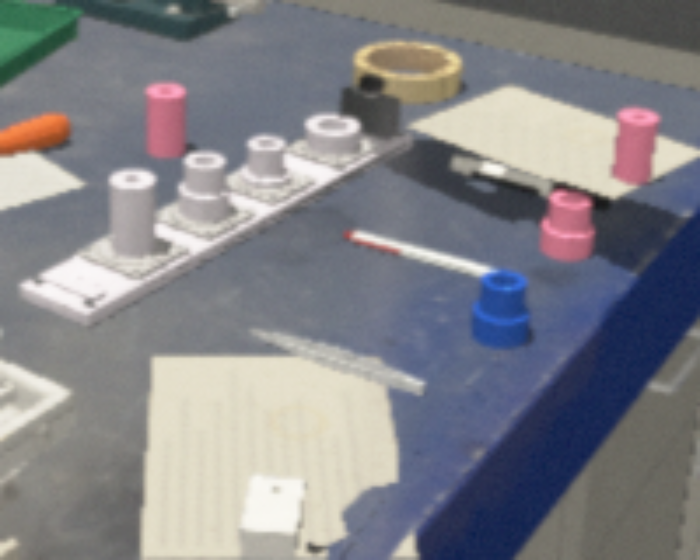

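The scene view shows all four spacers upright on the pads, in the right order from the stop at (370,100). The wrist view shows collar (281,264), bush (297,153) and sleeve (308,35) inside their rings.

```bash
python3 -c "
from plant import workorder; print(workorder.sign_off())"
```

```text
the job is handed in; nothing more can be done
None
```

All four spacers are standing upright and released on the rail in order from the datum stop: collar, flanged bush, stepped sleeve, standoff. I handed the job in at about 30 s. The pink and blue look-alikes were left alone.

**Last checks (wrist camera, spacer centre against pad ring):**

| Spacer | Offset from pad centre |
|---|---|
| Collar | about 0.4 mm |
| Flanged bush | about 1.7 mm |
| Stepped sleeve | 0.4 to 1.4 mm, depending on the view |
| Standoff | about 1.1 mm |

The standoff was measured just after I placed it. In the final close view it lay outside the picture, so that fit is not valid. The last scene picture does show it upright on its pad.

**What went wrong or disagreed:**
- **Missed grasp:** My first grasp of the bush closed on nothing just above it. By the pictures, the fingertips sit about 25 mm farther back than the stated 17 mm ahead of the TCP. I went lower, and every grasp after that held.
- **Bad pad fit:** The first top-camera fit of the pad farthest from the stop was wrong. I used the wrist camera for it instead.

The highest force reading I saw was about 6 N, while gripping.

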